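Lock a mosaic panel in its setting frame with the thumb wedge

TASK

Clamp the little mosaic panel in its setting frame: slide the bar up until the panel is nipped between it and the far stop, then push the thumb wedge along its ramp, in behind the bar's tail, until it jams and keeps the bar pressed firmly on the panel when you let go. Feel for the jam and do not force it, the mosaic cracks if it is squeezed too hard, and leave the other things on the bench where they are.

Things in the scene. Friction and masses are not known exactly. Their poses are not given: they have to be found in the camera images.
- frame: Setting frame fixed to the bench: grey laminate plate 275 x 260 x 10 mm (frame x -92 to 182, y -95 to 165 mm). Origin: on the bench, below where the back of the bar's tail stands when closed, on average. x: clamping direction, bar to panel to far stop; y: along the wedge's way; z up. Two low guide strips (y +-60 to +-72 mm, x 30 to 172 mm, top 22 mm above the bench) flank bar and panel.
- bar: Dark wooden T-shaped bar, slides only along frame x (36 mm travel, about 1.5 N friction), stays where left. Origin: underside of its tail's back end, 10 mm above the bench; axes as the frame's. Tail x 0 to 45 mm, 24 mm wide; crossbar x 45 to 70, y +-52 mm, its front 4 mm a strip sprung at 20 N/mm; tops 34 mm above the bench. Starts 15 to 28 mm back (tail blocks wedge); closed: frame x 0 +-4 mm.
- wedge: Pale wooden thumb wedge, captive: slides only along the ramp, at +y of the tail. 90 mm long, 24 mm tall. Origin: underside (10 mm above the bench), below its tab; axes as the frame's. Straight face, for the tail, at x 15 mm; the other, on the ramp, slants by 8 degrees. Thin end (24 mm) at y -75, thick end (37 mm) at y 15 mm. Jams with origin near frame x -14, y 25 mm, up to 32 mm either way along the ramp.
- panel: Mosaic panel to be clamped: stone chips on a pale light backing, 80 (x) x 110 (y) x 16 mm, about 0.3 kg, lying loose on the plate between crossbar and far stop with some mm of play. Origin: centre of its underside, 10 mm above the bench. It cracks if the bar presses it with more than 30 N.
- jar: Bystander: glass jar with steel cap, 56 mm in diameter, 75 mm tall. Origin: centre of its underside.
- hammer: Bystander: hammer 220 mm long, lying along its x. Origin near its middle, at the underside.
- marble_block: Bystander: marble block 35 x 50 x 30 mm next to the frame. Origin: centre of its underside.
- tweezer_cup: Bystander: little clay cup, 48 mm in diameter, 30 mm tall, next to the frame. Origin: centre of its underside.
- ramp (a point): Foot of the ramp's face on the plate (10 mm above the bench) at frame x -30.3, y 0 mm. The ramp is a fixed wooden rail 22 mm wide along the frame's -x side, from y -90 to 160 mm. Its face towards the bar draws back by 8 degrees as y grows: x = -30.3 mm - 0.1405 y. A steel strip on it, top 40 mm above the bench, overhangs the face by 8 mm and keeps the wedge in.
- stop_mean (a point): Average place of the top edge of the far stop's face (frame x 150 mm, y 0, 26 mm above the bench). The stop is a fixed aluminium strip 22 x 118 x 16 mm with two dark screws. It is really screwed down up to 4 mm nearer or farther along x than this point, so where the bar closes and the wedge jams must be felt.
- knob (a point): Centre of the top of the bar's upright round knob, 66 mm above the bench: 18 mm in diameter, 32 mm tall, standing on the crossbar 57.5 mm (x) from the tail's back face. To close the bar push it to frame +x; the panel slides along at 1 to 3 N until it meets the stop, then the force climbs at once. About 10 N is enough.
- tab (a point): Centre of the top of the wedge's upright thumb tab, 59 mm above the bench and 5 mm (x) from the wedge's origin: 18 mm in x, 14 mm in y, 25 mm tall. Push it to frame -y along the ramp (14 mm to +x for each 100 mm of -y); it slides freely at 2 N. Once it meets the tail the push needed climbs by about 2 N per mm; about 13 N jams it well so that it holds by friction, over 22 N may crack the panel.
There are look-alikes about, which are no part of the job. Of the things that look like the panel, the smallest one is meant.

How it is judged:
By the outcome, as a careful person would: the job done as asked, in the order asked, and still so for the second after the job is handed in, with the robot touching nothing.
It also fails if it takes over 64 s, if anything falls off the work surface, if the arm or the gripper's body presses on something with over 40 N, if the wrist force passes 120 N, or if a joint passes its speed limit or range.

ROBOT

A 7-joint arm with a two-finger parallel gripper is mounted at the origin on the work surface. World frame = base frame: x ahead of the robot, y to its left, z up, the work surface at z = 0. Lengths are in m, angles in rad, forces in N, time in s.
With the tool pointing down it reaches from about 0.425 to 0.875 m from the base axis. Payload 9.9 kg.
Tool frame: the origin (TCP) lies at the centre of the arm's flange, where the gripper is bolted on; the fingertips stand 173 mm ahead of it and the grasp point (between the pads) lies 155 mm ahead of it; z points along the fingers, x is the direction in which the jaws open and shut, and the axes are right-handed (so a half turn about z gives the same grasp; the last joint's range is limited). The gripper opens to 85 mm and grips with 20 to 120 N. Pads are 22 mm wide; open, the fingers measure 114 mm over their backs; the gripper's body (76 mm by 85 mm) begins 54 mm behind the grasp point. The pads swing forward as they close: fully open they stand 13 mm farther back than shut.
Start: joints at [1.045, 0.576, 0.025, 1.437, -0.015, 1.129, -0.057], TCP at [0.289, -0.61, 0.405] pointing down, gripper open.
Joint ranges: [-2.76, 2.76], [-0.34, 2.15], [-1.52, 1.57], [0.19, 2.46], [-1.09, 4.23], [0.17, 1.99], [-2.82, 2.82]. Speed limits (rad/s): [2.22, 2.22, 3.01, 3.01, 3.14, 3.14, 3.14].

INTERFACE

Orientations are given as a unit quaternion [x, y, z, w].
In Python, from workcell import r gives the robot as it stands.
- The arm moves only by the tool play_rows, never from a script. Its arguments are lists of equal length, an entry for each row: "offset": the shift along the tool's x, y, z in m, a list of three; "twist": the turn, a rotation vector about the tool's x, y, z in rad, a list of three; "grip": the closure, from -1 (fully open) to 1 (shut), so that 0 is half open. A call has 1 to 20 rows; each row is the pose to reach, as a shift and turn from the pose commanded when the call began, along the tool's axes at that moment; what a row does not reach only later rows make up. A row lasts 1/12 s, in which the tool goes at most 41.7 mm and 7.16 degrees, less where a joint would pass 70% of its speed; a pose out of reach is approached as far as the arm can. A call with a gripper value outside its range is refused whole. The fingers move at their own pace and stop on an object; the grip force is fixed at half the most. Time passes only in rows, so rows that repeat a pose let the fingers close. It gives the time, the measured TCP pose, the force and the opening at its end, in the units of the state.
- r.state(): the state, without advancing time (a new reading comes with each control period).
- r.get_image(name): name is "scene" or "side" or "wrist"; returns (picture, depth): 384x512x3 uint8, red, green, blue; 384x512 float32, m along the optical axis (not along the pixel's ray), 0 where there is no reading.
- r.camera_params(name): a dict with "fx", "fy", "cx", "cy" (pixels), "rvec" (rotation vector, rad) and "tvec" (3), from world to camera coordinates, as OpenCV has them. Camera axes: x right, y down, z forward; pixel columns grow to the right and rows downward; lengths in m; the calibration is good to about 2 mm. A picture is of the moment at which its call begins: read the wrist's pose just before it. camera_params takes no time and is no camera call; for the wrist camera it gives the pose at the moment of the call.
- r.close_job(): hands the job in, once; it reports no verdict.
Trained networks look in the newest picture that a camera, given by its name, has taken for a name from the list of things; names that differ only in an ending like _2 or _b are one class to them, and where a whole thing is asked for, a point or a joint stands for the part that bears it (a point fixed in the world has none). Each returns a list of dicts, best first, with "conf" (0 to 1); they miss things now and then, are a little off and sometimes report something else, mostly with a low value. They report only what shows in the picture. A call takes as long as a camera call. They do not tell look-alikes from the thing itself.
- r.recognise(camera, target): "uv" ([column, row] in pixels, amid what is visible of it).
- r.mark_of(camera, target): "uv" ([column, row] in pixels: a listed point, or the origin of a listed thing).
The state is a dict: "clock": time; "qpos": joint angles; "dq": joint speeds; "joint_efforts": joint torques, N m; "position": TCP position; "eef_rot": TCP orientation; "wrist_force": force on the tool from outside, world axes, zero at the start; "moment": the same for the moment, N m; "finger_gap": finger opening in m.
Only numpy, scipy, OpenCV 4.12 (cv2) and the standard library are available. Lean on these libraries where they do the work, as an engineer would, in place of code of your own. Each camera call takes 0.05 s, during which the arm holds its last target. There are 200 camera calls.

## Working session

There is one attempt and no reset: what is moved stays moved. The work goes in short steps, Python scripts to look and compute and a tool call to move; the robot and the scene stay as the last step left them, time stands still between calls to the robot, and variables do not carry over. Pictures are saved under pics/ and viewed, on a budget of 10 in all, crops included, one or two more only if the job needs it, and the job is handed in when it is done.

Besides the shell and the picture viewer there is one more tool, called after "Emit:" in YAML: its name, and indented under it one key for each argument. play_rows: Moves the arm, as the interface text tells. Its arguments: {"type":"object","properties":{"offset":{"type":"array","items":{"type":"array","items":{"type":"number"}}},"twist":{"type":"array","items":{"type":"array","items":{"type":"number"}}},"grip":{"type":"array","items":{"type":"number"}}},"required":["offset","twist","grip"]}

```bash
mkdir -p pics; ls
cat > h.py <<'E'
import numpy as np, cv2
from workcell import r
def cam(n):
    p=r.camera_params(n); R=cv2.Rodrigues(np.array(p['rvec'],float))[0]; return p,R,np.array(p['tvec'],float).ravel()
def ray(n,uv,z):
    p,R,t=cam(n); d=R.T@np.array([(uv[0]-p['cx'])/p['fx'],(uv[1]-p['cy'])/p['fy'],1]); c=-R.T@t
    return c+d*(z-c[2])/d[2]
def proj(n,P):
    p,R,t=cam(n); q=R@np.asarray(P,float)+t; return [p['fx']*q[0]/q[2]+p['cx'],p['fy']*q[1]/q[2]+p['cy']]
E
python3 - <<'E'
from h import *
print(r.state())
for n in ['scene','side']:
    im,d=r.get_image(n); cv2.imwrite(f'pics/{n}0.png',im[:,:,::-1])
    for t,z in [('knob',.066),('tab',.059),('frame',0),('panel',.01),('stop_mean',.026),('ramp',.01),('bar',.01),('wedge',.01)]:
        for x in r.mark_of(n,t)[:3]: print(n,t,np.round(x['uv']),round(x['conf'],2),np.round(ray(n,x['uv'],z),3))
E
```

```text
pics
{'clock': 0.0, 'qpos': array([ 1.0451745 ,  0.5765389 ,  0.02480538,  1.43792201, -0.01499631,
        1.12897427, -0.05651585]), 'dq': array([-0.00138113,  0.00172944,  0.00124437, -0.00039048, -0.00136378,
        0.00090893, -0.00041302]), 'joint_efforts': array([ 1.03503757e-03, -7.65748143e+01,  2.25071579e+00, -2.85963070e+01,
        1.52487529e-02,  1.30141829e-02,  6.67858149e-05]), 'position': array([ 0.28858592, -0.61001657,  0.40383203]), 'eef_rot': array([ 8.44876670e-01, -5.34960488e-01, -7.18603258e-04, -4.14015235e-04]), 'wrist_force': array([0.50587449, 0.44920791, 0.59765067]), 'moment': array([-0.01920255,  0.00459878, -0.04573841]), 'finger_gap': 0.08541475700161488}
scene knob [264. 204.] 0.58 [ 0.55  -0.068  0.066]
scene tab [280. 169.] 0.73 [0.525 0.061 0.059]
scene frame [257. 209.] 0.74 [ 0.524 -0.062  0.   ]
scene panel [242. 100.] 0.89 [0.253 0.255 0.01 ]
scene panel [302. 136.] 0.83 [0.503 0.234 0.01 ]
scene panel [275. 229.] 0.7 [ 0.603 -0.093  0.01 ]
scene stop_mean [288. 237.] 0.74 [ 0.651 -0.099  0.026]
scene ramp [246. 200.] 0.83 [ 0.485 -0.06   0.01 ]
scene bar [250. 202.] 0.67 [ 0.497 -0.059  0.01 ]
scene wedge [274. 179.] 0.75 [0.513 0.049 0.01 ]
side knob [223. 174.] 0.83 [ 0.555 -0.098  0.066]
side knob [204. 190.] 0.62 [ 0.591 -0.018  0.066]
side tab [230. 210.] 0.68 [0.522 0.044 0.059]
side frame [241. 201.] 0.78 [ 0.509 -0.073  0.   ]
side panel [231. 304.] 0.82 [0.497 0.259 0.01 ]
side panel [203. 192.] 0.65 [ 0.609 -0.088  0.01 ]
side panel [374. 321.] 0.59 [0.242 0.277 0.01 ]
side stop_mean [184. 180.] 0.87 [ 0.664 -0.118  0.026]
side stop_mean [173. 248.] 0.69 [0.632 0.141 0.026]
side ramp [252. 200.] 0.58 [ 0.478 -0.066  0.01 ]
side bar [244. 202.] 0.67 [ 0.498 -0.054  0.01 ]
side wedge [232. 229.] 0.87 [0.517 0.052 0.01 ]
```

```bash
python3 -c "
import cv2,numpy as np
a=cv2.imread('pics/scene0.png');b=cv2.imread('pics/side0.png')
a=cv2.resize(a[80:300,160:400],None,fx=2.3,fy=2.3);b=cv2.resize(b[120:340,120:400],None,fx=2,fy=2)
cv2.imwrite('pics/a1.png',a);cv2.imwrite('pics/b1.png',b)"
```

```text
(no output)
```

View pics/a1.png

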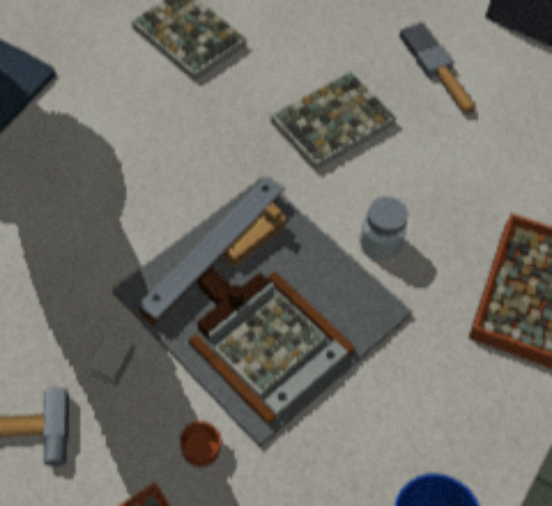

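View pics/b1.png

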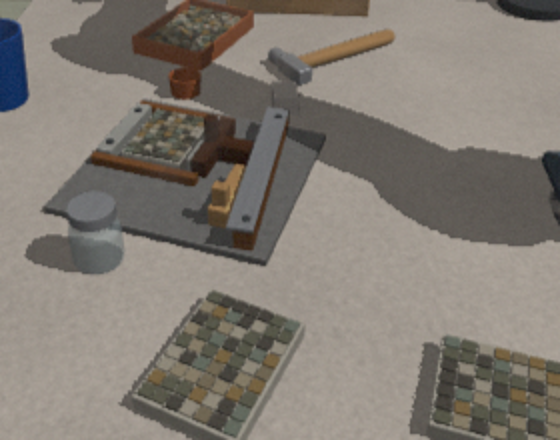

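The scene view shows the plate with corners near crop px (115,290), (270,178), (412,317), (264,447). The wedge is at the top and the panel sits between the crossbar and the aluminium stop. Two larger look-alike panels lie off to the side. Next I fit the frame pose.

Run:
```python
from h import *
cr=np.array([[115,290],[270,178],[412,317],[264,447]])/2.3+[160,80]
W=np.array([ray('scene',c,.01) for c in cr])[:,:2]
# frame: left = (-92,-95), top=(-92,165), right=(182,165), bottom=(182,-95)
F=np.array([[-92,-95],[-92,165],[182,165],[182,-95]])/1e3
A=F-F.mean(0);B=W-W.mean(0)
th=np.arctan2((A[:,0]*B[:,1]-A[:,1]*B[:,0]).sum(),(A*B).sum())
R=np.array([[np.cos(th),-np.sin(th)],[np.sin(th),np.cos(th)]]);t=W.mean(0)-R@F.mean(0)
print(np.degrees(th),t,'res',np.round((F@R.T+t-W)*1e3,1))
inv=lambda P:np.round(R.T@(np.array(P)-t)*1e3)
for n,p in dict(knob=(.55,-.068),knob2=(.555,-.098),tab=(.525,.061),tab2=(.522,.044),panel=(.603,-.093),panel2=(.609,-.088),stop=(.651,-.099),stop2=(.664,-.118),ramp=(.485,-.06),bar=(.497,-.059),wedge=(.513,.049),w2=(.517,.052)).items(): print(n,inv(p))
p,Rc,tc=cam('wrist');s=r.state();print(p,-Rc.T@tc,Rc)
```

```text
-15.930930903127654 [ 0.52181353 -0.06591533] res [[ 0.4  1. ]
 [-1.4 -2.7]
 [ 3.9  4.3]
 [-3.  -2.6]]
knob [28.  6.]
knob2 [ 41. -22.]
tab [-32. 123.]
tab2 [-30. 106.]
panel [86. -4.]
panel2 [90.  3.]
stop [133.   4.]
stop2 [151. -11.]
ramp [-37.  -4.]
bar [-26.  -0.]
wedge [-40. 108.]
w2 [-37. 112.]
{'fx': 291.93259461009364, 'fy': 291.93259461009364, 'cx': 257.8230475653779, 'cy': 189.12975482985283, 'rvec': array([-2.4381153 ,  1.54175762,  0.22806312]), 'tvec': array([-0.67524176, -0.0382927 ,  0.37953028])} [ 0.35561023 -0.57868348  0.37433647] [[ 4.28693208e-01 -9.03450127e-01 -4.69956040e-05]
 [-8.64772593e-01 -4.10355512e-01  2.89442078e-01]
 [-2.61515767e-01 -1.24041212e-01 -9.57195529e-01]]
```

Emit:
play_rows:
  offset:
    - [-0.439,-0.51,0.074]
    - [-0.439,-0.51,0.074]
    - [-0.439,-0.51,0.074]
    - [-0.439,-0.51,0.074]
    - [-0.439,-0.51,0.074]
    - [-0.439,-0.51,0.074]
    - [-0.439,-0.51,0.074]
    - [-0.439,-0.51,0.074]
    - [-0.439,-0.51,0.074]
    - [-0.439,-0.51,0.074]
    - [-0.439,-0.51,0.074]
    - [-0.439,-0.51,0.074]
    - [-0.439,-0.51,0.074]
    - [-0.439,-0.51,0.074]
    - [-0.439,-0.51,0.074]
    - [-0.439,-0.51,0.074]
    - [-0.439,-0.51,0.074]
    - [-0.439,-0.51,0.074]
    - [-0.439,-0.51,0.074]
    - [-0.439,-0.51,0.074]
  twist:
    - [0,0,-0.852]
    - [0,0,-0.852]
    - [0,0,-0.852]
    - [0,0,-0.852]
    - [0,0,-0.852]
    - [0,0,-0.852]
    - [0,0,-0.852]
    - [0,0,-0.852]
    - [0,0,-0.852]
    - [0,0,-0.852]
    - [0,0,-0.852]
    - [0,0,-0.852]
    - [0,0,-0.852]
    - [0,0,-0.852]
    - [0,0,-0.852]
    - [0,0,-0.852]
    - [0,0,-0.852]
    - [0,0,-0.852]
    - [0,0,-0.852]
    - [0,0,-0.852]
  grip: [1,1,1,1,1,1,1,1,1,1,1,1,1,1,1,1,1,1,1,1]

```text
clock: 2.57
position: [0.5616, 0.0034, 0.3307]
eef_rot: [0.99, -0.139, -0.0, 0.001]
wrist_force: [0.2, -0.5, -0.1]
finger_gap: -0.0003
```

Run:
```python
from h import *
s=r.state();print(s['clock'],s['position'],s['eef_rot'],s['wrist_force'],s['finger_gap'])
im,d=r.get_image('wrist'); cv2.imwrite('pics/w1.png',im[:,:,::-1])
np.save('d1.npy',d)
for t,z in [('knob',.066),('tab',.059),('frame',0),('panel',.01),('stop_mean',.026),('ramp',.01),('bar',.01),('wedge',.01)]:
    for x in r.mark_of('wrist',t)[:2]: print(t,np.round(x['uv']),round(x['conf'],2),np.round(ray('wrist',x['uv'],z),3))
```

```text
2.5667 [0.56162796 0.00341748 0.33071253] [ 9.90328764e-01 -1.38739544e-01 -1.33937583e-04  5.10703632e-04] [ 0.1906368  -0.54306104 -0.05977292] -0.00029674523598816597
knob [202. 139.] 0.59 [0.532 0.058 0.066]
tab [200. 152.] 0.86 [0.525 0.048 0.059]
frame [232. 241.] 0.55 [ 0.512 -0.065  0.   ]
frame [321. 245.] 0.32 [ 0.608 -0.097  0.   ]
panel [322. 246.] 0.59 [ 0.609 -0.092  0.01 ]
stop_mean [376. 250.] 0.78 [ 0.661 -0.103  0.026]
ramp [207. 249.] 0.76 [ 0.485 -0.061  0.01 ]
bar [216. 244.] 0.87 [ 0.497 -0.058  0.01 ]
wedge [200. 142.] 0.67 [0.517 0.053 0.01 ]
```

View pics/w1.png

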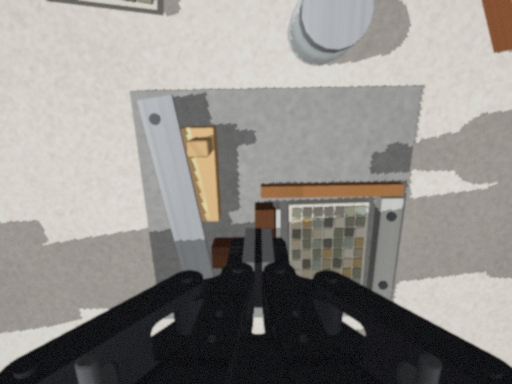

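The wrist view shows the tab top near (198,148) and plate corners at (133,92) and (422,86). The +y guide strip spans (262,185) to (403,184). The tail's back edge is near column 212, and the knob is hidden by the fingers. I'll refine the frame pose.

```bash
cat >> h.py <<'E'
def fit(uv,F,z,n='wrist'):
    W=np.array([ray(n,u,zz)[:2] for u,zz in zip(uv,z)]);F=np.array(F)/1e3
    A=F-F.mean(0);B=W-W.mean(0)
    th=np.arctan2((A[:,0]*B[:,1]-A[:,1]*B[:,0]).sum(),(A*B).sum())
    R=np.array([[np.cos(th),-np.sin(th)],[np.sin(th),np.cos(th)]]);t=W.mean(0)-R@F.mean(0)
    return th,R,t,np.round((F@R.T+t-W)*1e3,1)
E
python3 - <<'E'
from h import *
th,R,t,res=fit([(133,92),(422,86),(262,185),(403,184)],[[-92,165],[182,165],[30,72],[172,72]],[.01,.01,.022,.022])
print(np.degrees(th),t,res.tolist()); np.savez('f.npz',R=R,t=t)
inv=lambda P:np.round(R.T@(np.array(P)[:2]-t)*1e3,1)
for n,uv,z in [('tab',(198,148),.059),('tail back',(212,252),.034),('crossbar',(256,205),.034),('panel corner',(289,204),.026),('panel2',(368,203),.026),('stop',(376,200),.026),('wedge thin',(206,221),.034)]: print(n,inv(ray('wrist',uv,z)))
for n in ['ramp','stop']: pass
for P in [(.485,-.061),(.661,-.103),(.525,.048),(.497,-.058),(.609,-.092)]: print(inv(P))
p=r.state()['position'];print('tcp',inv(p))
# knob from scene/side depth: look for points 60..70mm near
for n in ['scene','side']:
    d=cv2 and r.get_image(n)[1]; p_,Rc,tc=cam(n); v,u=np.mgrid[:384,:512]
    P=np.stack([(u-p_['cx'])/p_['fx']*d,(v-p_['cy'])/p_['fy']*d,d],-1).reshape(-1,3)
    P=(P[d.ravel()>0]-tc)@Rc; f=(P[:,:2]-t)@R*1e3
    for nm,(x0,x1,y0,y1,z0) in dict(knob=(5,60,-30,30,.055),tab=(-60,0,80,140,.05)).items():
        m=(f[:,0]>x0)&(f[:,0]<x1)&(f[:,1]>y0)&(f[:,1]<y1)&(P[:,2]>z0)&(P[:,2]<z0+.02)
        print(n,nm,m.sum(),f[m].mean(0),f[m].min(0),f[m].max(0),P[m,2].max() if m.any() else 0)
E
```

```text
-14.895993358404192 [ 0.51640901 -0.06609623] [[-1.3, 1.9], [0.3, 0.5], [-0.7, -1.5], [1.8, -0.9]]
tab [-22.7 117. ]
tail back [-21.6   6.8]
crossbar [24.1 57. ]
panel corner [57.  54.6]
panel2 [135.7  54.4]
stop [143.3  57.4]
wedge thin [-25.5  41.1]
[-31.7  -3.1]
[149.2   1.5]
[-21.  112.5]
[-20.8   2.8]
[96.1 -1.2]
tcp [25.8 79.8]
scene knob 42 [35.84361994 -1.30313298] [25.70026972 -9.6369533 ] [43.81330375  8.54903688] 0.06994799229223664
scene tab 30 [-22.76070516 113.32800158] [-32.15803894 109.08900135] [-13.90778232 121.12189844] 0.06564974488895531
side knob 44 [32.47536056  0.98649593] [ 24.72939333 -10.06044117] [41.22690625  7.91785764] 0.06684192060300935
side tab 53 [-25.87457196 116.21747018] [-33.75094125 106.01930619] [-16.01224078 121.89347154] 0.06053757957846365
```

Emit:
play_rows:
  offset:
    - [-0.024,0.08,0]
    - [-0.024,0.08,0]
    - [-0.024,0.08,0]
    - [-0.024,0.08,0.06]
    - [-0.024,0.08,0.09]
    - [-0.024,0.08,0.11]
    - [-0.024,0.08,0.11]
    - [-0.024,0.08,0.11]
    - [-0.024,0.08,0.11]
  twist:
    - [0,0,-0.019]
    - [0,0,-0.019]
    - [0,0,-0.019]
    - [0,0,-0.019]
    - [0,0,-0.019]
    - [0,0,-0.019]
    - [0,0,-0.019]
    - [0,0,-0.019]
    - [0,0,-0.019]
  grip: [1,1,1,1,1,1,1,1,1]

```text
clock: 3.87
position: [0.5177, -0.0655, 0.222]
eef_rot: [0.992, -0.129, 0.001, -0.0]
wrist_force: [1.4, -0.6, 0.9]
finger_gap: 0.0001
```

```bash
cat > st.py <<'E'
from h import *
f=np.load('f.npz');s=r.state();R=f['R']
print(s['clock'],'tcp frame mm',np.round(R.T@(s['position'][:2]-f['t'])*1e3,1),'z',round(s['position'][2],4),'F frame',np.round(R.T@s['wrist_force'][:2],2),round(s['wrist_force'][2],2),'yaw',np.degrees(2*np.arctan2(s['eef_rot'][1],s['eef_rot'][0])),'fr',np.degrees(np.arctan2(R[1,0],R[0,0])))
E
python3 st.py
python3 - <<'E'
from h import *
im,d=r.get_image('side'); cv2.imwrite('pics/s2.png',cv2.resize(im[110:270,150:330,::-1],None,fx=3.5,fy=3.5))
E
```

```text
3.8667 tcp frame mm [1.1 0.9] z 0.222 F frame [ 1.53 -0.26] 0.86 yaw -14.774848654257703 fr -14.895993358404192
```

View pics/s2.png

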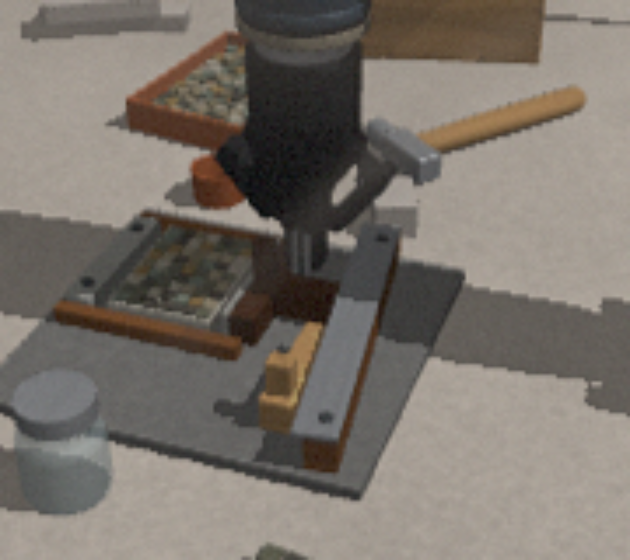

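The closed fingers stand just behind the knob (around (300,245) in the crop), clear of the strip. I'll push gently in small steps.

Emit:
play_rows:
  offset:
    - [0.004,0,0]
    - [0.008,0,0]
    - [0.012,0,0]
    - [0.016,0,0]
    - [0.019,0,0]
    - [0.022,0,0]
    - [0.024,0,0]
    - [0.024,0,0]
  twist:
    - [0,0,0]
    - [0,0,0]
    - [0,0,0]
    - [0,0,0]
    - [0,0,0]
    - [0,0,0]
    - [0,0,0]
    - [0,0,0]
  grip: [1,1,1,1,1,1,1,1]

```text
clock: 4.58
position: [0.5404, -0.0719, 0.2206]
eef_rot: [0.992, -0.129, -0.0, -0.0]
wrist_force: [-1.3, 0.1, 0.3]
finger_gap: -0.0
```

```bash
python3 st.py
```

```text
4.5833 tcp frame mm [24.7  0.6] z 0.2206 F frame [-1.28 -0.19] 0.28 yaw -14.786913479308462 fr -14.895993358404192
```

Emit:
play_rows:
  offset:
    - [0.001,0,0]
    - [0.002,0,0]
    - [0.003,0,0]
    - [0.004,0,0]
    - [0.004,0,0]
  twist:
    - [0,0,0]
    - [0,0,0]
    - [0,0,0]
    - [0,0,0]
    - [0,0,0]
  grip: [1,1,1,1,1]

```text
clock: 5.0
position: [0.5442, -0.0729, 0.2206]
eef_rot: [0.992, -0.129, -0.0, -0.0]
wrist_force: [-3.2, 1.2, 0.6]
finger_gap: -0.0
```

```bash
python3 st.py
```

```text
5.0 tcp frame mm [28.6  0.6] z 0.2206 F frame [-3.39  0.33] 0.59 yaw -14.784087447682708 fr -14.895993358404192
```

Emit:
play_rows:
  offset:
    - [0.001,0,0]
    - [0.002,0,0]
    - [0.002,0,0]
  twist:
    - [0,0,0]
    - [0,0,0]
    - [0,0,0]
  grip: [1,1,1]

```text
clock: 5.25
position: [0.5462, -0.0734, 0.2207]
eef_rot: [0.992, -0.129, 0.0, 0.0]
wrist_force: [-3.9, 0.0, -0.8]
finger_gap: -0.0001
```

Emit:
play_rows:
  offset:
    - [0.001,0,0]
    - [0.002,0,0]
    - [0.002,0,0]
  twist:
    - [0,0,0]
    - [0,0,0]
    - [0,0,0]
  grip: [1,1,1]

```text
clock: 5.5
position: [0.5481, -0.074, 0.2207]
eef_rot: [0.992, -0.129, 0.0, 0.0]
wrist_force: [-2.5, 0.3, -0.3]
finger_gap: 0.0001
```

Emit:
play_rows:
  offset:
    - [0.0005,0,0]
    - [0.001,0,0]
    - [0.001,0,0]
  twist:
    - [0,0,0]
    - [0,0,0]
    - [0,0,0]
  grip: [1,1,1]

```text
clock: 5.75
position: [0.5488, -0.0741, 0.2207]
eef_rot: [0.992, -0.129, -0.0, 0.0]
wrist_force: [-3.3, -0.0, 0.9]
finger_gap: -0.0002
```

Emit:
play_rows:
  offset:
    - [0.0005,0,0]
    - [0.0005,0,0]
  twist:
    - [0,0,0]
    - [0,0,0]
  grip: [1,1]

```text
clock: 5.92
position: [0.549, -0.0741, 0.2206]
eef_rot: [0.992, -0.129, -0.001, 0.0]
wrist_force: [-5.1, 0.3, 1.1]
finger_gap: -0.0
```

Emit:
play_rows:
  offset:
    - [0.0005,0,0]
    - [0.0005,0,0]
  twist:
    - [0,0,0]
    - [0,0,0]
  grip: [1,1]

```text
clock: 6.08
position: [0.5492, -0.0742, 0.2206]
eef_rot: [0.992, -0.129, -0.001, 0.0]
wrist_force: [-6.1, 0.9, 1.9]
finger_gap: -0.0001
```

Emit:
play_rows:
  offset:
    - [0.0005,0,0]
    - [0.0005,0,0]
  twist:
    - [0,0,0]
    - [0,0,0]
  grip: [1,1]

```text
clock: 6.25
position: [0.5494, -0.0742, 0.2205]
eef_rot: [0.992, -0.129, -0.001, 0.0]
wrist_force: [-7.7, 1.5, 3.7]
finger_gap: -0.0003
```

Emit:
play_rows:
  offset:
    - [0.0005,0,0]
    - [0.001,0,0]
    - [0.001,0,0]
    - [0.001,0,0]
  twist:
    - [0,0,0]
    - [0,0,0]
    - [0,0,0]
    - [0,0,0]
  grip: [1,1,1,1]

```text
clock: 6.58
position: [0.5499, -0.0743, 0.2205]
eef_rot: [0.992, -0.128, -0.002, 0.0]
wrist_force: [-9.7, 3.3, 5.5]
finger_gap: 0.0
```

```bash
python3 st.py
```

```text
6.5833 tcp frame mm [34.4  0.7] z 0.2205 F frame [-10.21   0.67] 5.53 yaw -14.761947171773368 fr -14.895993358404192
```

Emit:
play_rows:
  offset:
    - [-0.004,0,0]
    - [-0.01,0,0]
    - [-0.012,0,-0.02]
    - [-0.012,0,-0.06]
    - [-0.03,-0.04,-0.06]
    - [-0.045,-0.08,-0.06]
    - [-0.057,-0.12,-0.06]
    - [-0.057,-0.146,-0.06]
    - [-0.057,-0.146,-0.06]
    - [-0.057,-0.146,-0.03]
    - [-0.057,-0.146,0]
    - [-0.057,-0.146,0]
    - [-0.057,-0.146,0]
    - [-0.057,-0.146,0]
  twist:
    - [0,0,0]
    - [0,0,0]
    - [0,0,0]
    - [0,0,0]
    - [0,0,0]
    - [0,0,0]
    - [0,0,0]
    - [0,0,0]
    - [0,0,0]
    - [0,0,0]
    - [0,0,0]
    - [0,0,0]
    - [0,0,0]
    - [0,0,0]
  grip: [1,1,1,1,1,1,1,1,1,1,1,1,1,1]

```text
clock: 7.75
position: [0.534, 0.0809, 0.2218]
eef_rot: [0.992, -0.129, 0.001, -0.0]
wrist_force: [-0.0, -0.3, -0.2]
finger_gap: -0.0
```

```bash
python3 st.py
python3 - <<'E'
from h import *
im,d=r.get_image('side'); cv2.imwrite('pics/s3.png',cv2.resize(im[110:270,150:330,::-1],None,fx=3.5,fy=3.5))
E
```

```text
7.75 tcp frame mm [-20.8 146.6] z 0.2218 F frame [ 0.03 -0.28] -0.18 yaw -14.796795766005662 fr -14.895993358404192
```

View pics/s3.png

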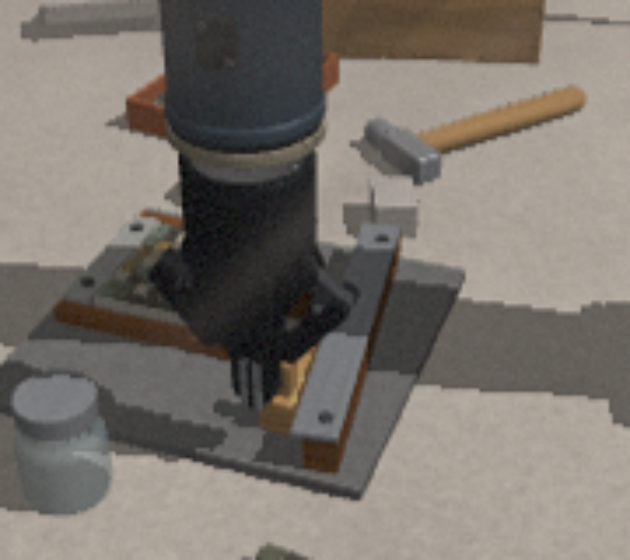

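Run:
```python
from h import *
f=np.load('f.npz');R,t=f['R'],f['t']
def c(fx,fy,z): 
    w=R@(np.array([fx,fy])/1e3)+t; return np.round((np.array(proj('side',[*w,z]))-[150,110])*3.5)
for a in [(-20.8,146.6,.048),(-20.8,157.6,.048),(-22,115,.059),(-31,122,.059),(-13,122,.059),(-13,122,.034),(150,59,.026),(-92,165,.01),(182,165,.01),(-30.3-.1405*160+8,160,.04)]: print(a,c(*a))
im,d=r.get_image('wrist'); cv2.imwrite('pics/w3.png',im[:,:,::-1])
```

```text
(-20.8, 146.6, 0.048) [255. 399.]
(-20.8, 157.6, 0.048) [248. 410.]
(-22, 115, 0.059) [275. 356.]
(-31, 122, 0.059) [284. 366.]
(-13, 122, 0.059) [258. 360.]
(-13, 122, 0.034) [259. 390.]
(150, 59, 0.026) [ 82. 298.]
(-92, 165, 0.01) [353. 490.]
(182, 165, 0.01) [-36. 395.]
(-44.78, 160, 0.04) [283. 431.]
```

View pics/w3.png

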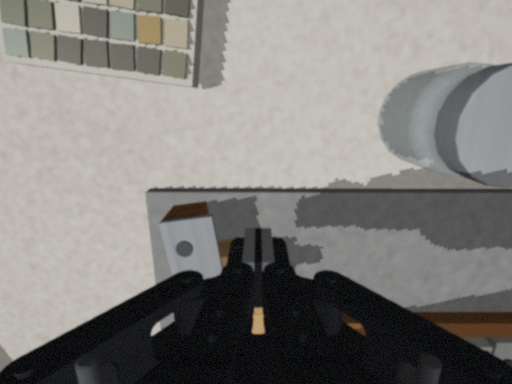

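Run:
```python
from h import *
f=np.load('f.npz');R,t=f['R'],f['t']
for uv,z in [((163,222),.04),((212,216),.04),((222,275),.04),((150,190),.01),((258,238),.048),((163,220),.01),((219,245),.034)]: print(uv,np.round(R.T@(ray('wrist',uv,z)[:2]-t)*1e3,1))
```

```text
(163, 222) [-73.1 155.3]
(212, 216) [-45.4 159. ]
(222, 275) [-41.1 121.2]
(150, 190) [-90.  164.9]
(258, 238) [-19.7 149.4]
(163, 220) [-83.4 143.9]
(219, 245) [-43.  137.9]
```

Emit:
play_rows:
  offset:
    - [-0.002,0.005,0]
    - [-0.002,0.009,0]
    - [-0.0015,0.013,0]
    - [-0.001,0.018,0]
    - [0,0.023,0]
    - [0.0005,0.028,0]
    - [0.001,0.032,0]
    - [0.0015,0.036,0]
    - [0.002,0.04,0]
    - [0.002,0.04,0]
  twist:
    - [0,0,0]
    - [0,0,0]
    - [0,0,0]
    - [0,0,0]
    - [0,0,0]
    - [0,0,0]
    - [0,0,0]
    - [0,0,0]
    - [0,0,0]
    - [0,0,0]
  grip: [1,1,1,1,1,1,1,1,1,1]

```text
clock: 8.68
position: [0.5252, 0.0407, 0.2207]
eef_rot: [0.992, -0.129, 0.0, 0.0]
wrist_force: [-0.1, 0.5, 0.2]
finger_gap: -0.0004
```

```bash
python3 st.py
```

```text
8.6833 tcp frame mm [-19.  105.4] z 0.2207 F frame [-0.21  0.44] 0.2 yaw -14.849118645807401 fr -14.895993358404192
```

Emit:
play_rows:
  offset:
    - [0.0005,0.004,0]
    - [0.001,0.008,0]
    - [0.0015,0.012,0]
    - [0.002,0.015,0]
    - [0.0025,0.018,0]
    - [0.003,0.02,0]
  twist:
    - [0,0,0]
    - [0,0,0]
    - [0,0,0]
    - [0,0,0]
    - [0,0,0]
    - [0,0,0]
  grip: [1,1,1,1,1,1]

```text
clock: 9.18
position: [0.5227, 0.0212, 0.2206]
eef_rot: [0.992, -0.129, -0.0, 0.0]
wrist_force: [0.1, 2.1, 0.1]
finger_gap: -0.0001
```

```bash
python3 st.py
python3 - <<'E'
from h import *
im,d=r.get_image('side'); cv2.imwrite('pics/s4.png',cv2.resize(im[110:270,150:330,::-1],None,fx=3.5,fy=3.5))
E
```

```text
9.1833 tcp frame mm [-16.3  86. ] z 0.2206 F frame [-0.44  2.06] 0.08 yaw -14.800883324031194 fr -14.895993358404192
```

View pics/s4.png

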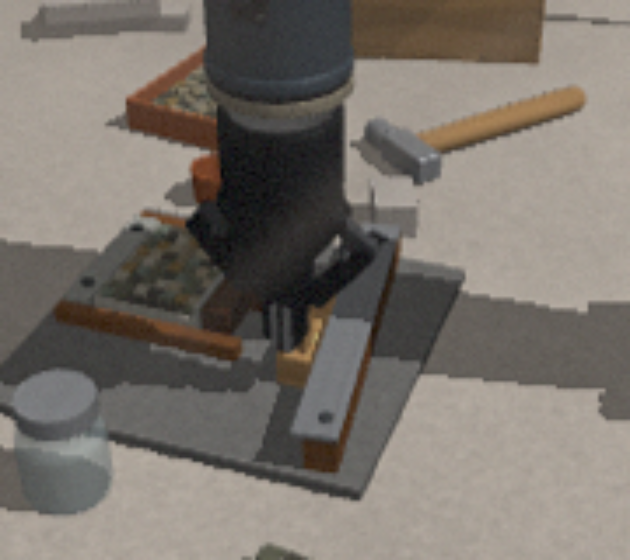

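The wedge has moved along the ramp with the fingers (about 2 N), and the bar is up against the panel. I'll continue in smaller steps.

Emit:
play_rows:
  offset:
    - [0.0003,0.002,0]
    - [0.0006,0.004,0]
    - [0.0009,0.006,0]
    - [0.0011,0.008,0]
    - [0.0011,0.008,0]
  twist:
    - [0,0,0]
    - [0,0,0]
    - [0,0,0]
    - [0,0,0]
    - [0,0,0]
  grip: [1,1,1,1,1]

```text
clock: 9.65
position: [0.5218, 0.0132, 0.2206]
eef_rot: [0.992, -0.129, -0.0, 0.0]
wrist_force: [-0.7, -0.2, -0.5]
finger_gap: 0.0001
```

Emit:
play_rows:
  offset:
    - [0.0003,0.002,0]
    - [0.0006,0.004,0]
    - [0.0008,0.005,0]
    - [0.0008,0.005,0]
  twist:
    - [0,0,0]
    - [0,0,0]
    - [0,0,0]
    - [0,0,0]
  grip: [1,1,1,1]

```text
clock: 9.98
position: [0.5214, 0.0082, 0.2207]
eef_rot: [0.992, -0.129, -0.0, 0.0]
wrist_force: [-0.7, 0.0, -0.3]
finger_gap: -0.0001
```

Emit:
play_rows:
  offset:
    - [0.0003,0.002,0]
    - [0.0006,0.004,0]
    - [0.0008,0.005,0]
    - [0.0008,0.005,0]
  twist:
    - [0,0,0]
    - [0,0,0]
    - [0,0,0]
    - [0,0,0]
  grip: [1,1,1,1]

```text
clock: 10.32
position: [0.5209, 0.0032, 0.2207]
eef_rot: [0.992, -0.129, -0.0, 0.0]
wrist_force: [-0.8, -0.2, 0.4]
finger_gap: 0.0
```

Emit:
play_rows:
  offset:
    - [0.0003,0.002,0]
    - [0.0006,0.004,0]
    - [0.0008,0.006,0]
  twist:
    - [0,0,0]
    - [0,0,0]
    - [0,0,0]
  grip: [1,1,1]

```text
clock: 10.57
position: [0.5203, -0.0025, 0.2207]
eef_rot: [0.992, -0.129, 0.0, -0.0]
wrist_force: [-0.1, 1.5, -0.4]
finger_gap: -0.0
```

Emit:
play_rows:
  offset:
    - [0.0003,0.002,0]
    - [0.0006,0.004,0]
    - [0.0007,0.005,0]
  twist:
    - [0,0,0]
    - [0,0,0]
    - [0,0,0]
  grip: [1,1,1]

```text
clock: 10.82
position: [0.5196, -0.0078, 0.2207]
eef_rot: [0.992, -0.129, 0.0, 0.0]
wrist_force: [0.9, 1.9, -0.6]
finger_gap: -0.0003
```

Emit:
play_rows:
  offset:
    - [0.0003,0.002,0]
    - [0.0006,0.004,0]
    - [0.0007,0.005,0]
  twist:
    - [0,0,0]
    - [0,0,0]
    - [0,0,0]
  grip: [1,1,1]

```text
clock: 11.07
position: [0.519, -0.0128, 0.2207]
eef_rot: [0.992, -0.129, 0.0, 0.0]
wrist_force: [0.4, 1.9, -0.6]
finger_gap: 0.0003
```

Emit:
play_rows:
  offset:
    - [0.0003,0.002,0]
    - [0.0006,0.004,0]
  twist:
    - [0,0,0]
    - [0,0,0]
  grip: [1,1]

```text
clock: 11.23
position: [0.5186, -0.0166, 0.2207]
eef_rot: [0.992, -0.129, 0.0, -0.0]
wrist_force: [-0.4, 2.7, -0.0]
finger_gap: -0.0002
```

Emit:
play_rows:
  offset:
    - [0.0003,0.002,0]
    - [0.0006,0.004,0]
  twist:
    - [0,0,0]
    - [0,0,0]
  grip: [1,1]

```text
clock: 11.4
position: [0.5182, -0.02, 0.2207]
eef_rot: [0.992, -0.128, 0.0, -0.0]
wrist_force: [-0.5, 7.8, -0.3]
finger_gap: -0.0001
```

Emit:
play_rows:
  offset:
    - [0.0003,0.002,0]
    - [0.0006,0.004,0]
  twist:
    - [0,0,0]
    - [0,0,0]
  grip: [1,1]

```text
clock: 11.57
position: [0.5178, -0.0229, 0.2207]
eef_rot: [0.992, -0.128, 0.0, -0.001]
wrist_force: [-1.5, 11.2, 1.7]
finger_gap: 0.0
```

Emit:
play_rows:
  offset:
    - [0.0001,0.0005,0]
    - [0.0001,0.0005,0]
  twist:
    - [0,0,0]
    - [0,0,0]
  grip: [1,1]

```text
clock: 11.73
position: [0.5177, -0.0233, 0.2208]
eef_rot: [0.992, -0.128, 0.0, -0.001]
wrist_force: [0.3, 10.0, 0.2]
finger_gap: -0.0001
```

```bash
python3 st.py
```

```text
11.7333 tcp frame mm [-9.7 41.7] z 0.2208 F frame [-2.29  9.74] 0.23 yaw -14.676819994066928 fr -14.895993358404192
```

Emit:
play_rows:
  offset:
    - [0.0001,0.001,0]
    - [0.0002,0.0015,0]
  twist:
    - [0,0,0]
    - [0,0,0]
  grip: [1,1]

```text
clock: 11.9
position: [0.5176, -0.0242, 0.2208]
eef_rot: [0.992, -0.127, 0.0, -0.002]
wrist_force: [-1.6, 13.6, 1.4]
finger_gap: 0.0003
```

```bash
python3 st.py
```

```text
11.9 tcp frame mm [-9.6 40.8] z 0.2208 F frame [-5.07 12.77] 1.36 yaw -14.639680490296895 fr -14.895993358404192
```

The push along the ramp is about 13 N, so it's well jammed. I'll back off along +y, lift, move clear and look.

Emit:
play_rows:
  offset:
    - [0,-0.002,0]
    - [0,-0.006,0]
    - [0,-0.014,0]
    - [0,-0.02,0]
    - [0,-0.025,-0.03]
    - [0,-0.04,-0.07]
    - [0,-0.08,-0.11]
    - [0,-0.12,-0.12]
    - [0,-0.15,-0.12]
    - [0,-0.15,-0.12]
    - [0,-0.15,-0.12]
  twist:
    - [0,0,0]
    - [0,0,0]
    - [0,0,0]
    - [0,0,0]
    - [0,0,0]
    - [0,0,0]
    - [0,0,0]
    - [0,0,0]
    - [0,0,0]
    - [0,0,0]
    - [0,0,0]
  grip: [1,1,1,1,1,1,1,1,1,1,1]

```text
clock: 12.82
position: [0.5559, 0.1221, 0.3412]
eef_rot: [0.992, -0.126, 0.001, -0.001]
wrist_force: [-0.1, -0.7, 0.4]
finger_gap: -0.0002
```

```bash
python3 st.py
python3 - <<'E'
from h import *
f=np.load('f.npz');R,t=f['R'],f['t']
im,_=r.get_image('wrist')
cv2.imwrite('pics/w5.png',im[:,:,::-1])
for n in ['scene','side','wrist']:
    im,d=r.get_image(n); p_,Rc,tc=cam(n); v,u=np.mgrid[:384,:512]
    P=np.stack([(u-p_['cx'])/p_['fx']*d,(v-p_['cy'])/p_['fy']*d,d],-1).reshape(-1,3)
    P=(P[d.ravel()>0]-tc)@Rc; F=(P[:,:2]-t)@R*1e3
    for nm,(x0,x1,y0,y1,z0) in dict(knob=(25,90,-25,25,.055),tab=(-45,15,0,60,.048)).items():
        m=(F[:,0]>x0)&(F[:,0]<x1)&(F[:,1]>y0)&(F[:,1]<y1)&(P[:,2]>z0)&(P[:,2]<z0+.02)
        if m.any(): print(n,nm,m.sum(),F[m].mean(0).round(1))
E
```

```text
12.8167 tcp frame mm [-10.2 192. ] z 0.3412 F frame [ 0.07 -0.7 ] 0.39 yaw -14.483203097305104 fr -14.895993358404192
scene knob 39 [57.6 -1.7]
scene tab 36 [-9.6 23.2]
side knob 32 [52.2 -0.2]
side tab 47 [-12.9  25.6]
wrist tab 127 [-9.2 29.4]
```

View pics/w5.png

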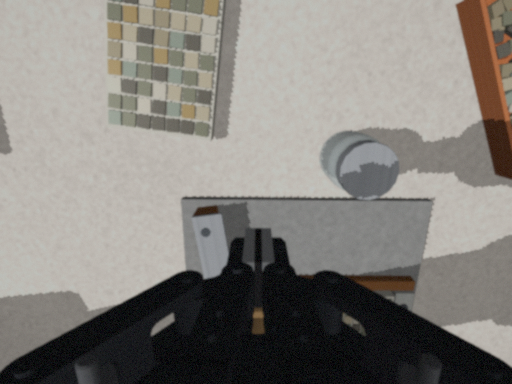

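Run:
```python
from h import *
a=r.get_image('scene')[0][80:300,160:400,::-1];b=r.get_image('side')[0][110:300,120:330,::-1]
a=cv2.resize(a,(400,366));b=cv2.resize(b,(400,366))
cv2.imwrite('pics/e.png',np.hstack([a,b]))
```

```text
(no output)
```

View pics/e.png

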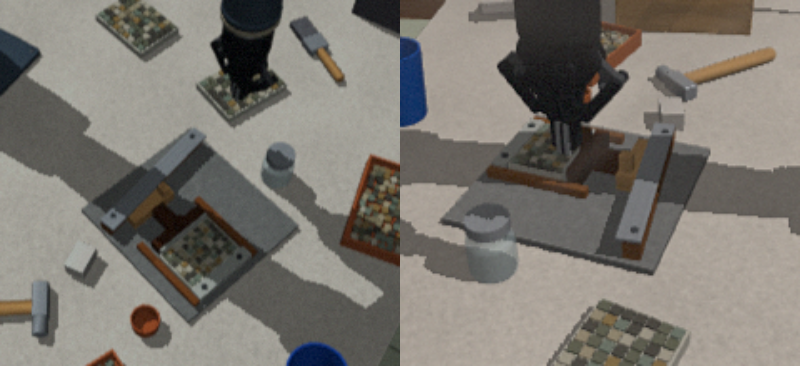

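The wedge sits behind the tail, left crop about (150,203). The panel is nipped between the crossbar and the stop, the bystanders are in place, and the robot is clear. I'm handing in the job.

```bash
python3 -c "
from workcell import r
print(r.close_job())"
```

```text
the job is handed in; nothing more can be done
None
```

The panel is clamped and the job is handed in. I pushed the bar up by its knob until the panel met the far stop, at about 10 N. Then I pushed the wedge's tab down the ramp until it jammed, at about 13 N along the ramp, backed off and lifted clear.

- **Hold:** after release, the scene and side cameras put the tab at frame y of about 23–26 mm. That fits where I stopped pushing, about 23 mm, so I saw no slip back. I could not measure the clamping force directly.
- **Panel and bystanders:** the last picture shows the panel nipped between the bar and the stop, with the hammer, jar, marble block and cup still in place. The push stayed below the 22 N that may crack the panel.
- **Time:** it took about 13 s of the 64 s allowed.
- **Disagreements:** the scene and side cameras differed by about 5 mm on the closed knob's position (frame x 57.6 mm against 52.2 mm). I relied on the felt forces for closing and jamming instead. The push also showed about 5 N of sideways force at the end, probably the fingers rubbing, and it was gone after release.

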